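# Slide the blade tin into its dock between wet rails

### The job

Push the red blade tin lengthwise down the lane between the two low yellow guide rails until its end sits squarely against the dark upright stop, then back away clear of it. The rails have just been painted and are still wet, so neither the tin nor the robot may touch them. The tin stays flat on the trolley top, pushed and never picked up, and the other things round it stay where they are.

Things in the scene. Friction and masses are not known exactly. Their poses are not given: they have to be found in the camera images.
- blade_tin: loose closed red steel tin, about 0.4 kg, lid fixed shut. Origin: centre of its underside; y axis along its length. Lid 114 mm long, 71 mm wide (x -35 to +36), top at 36 mm; below 34 mm the body is 110 by 68 mm (x -33 to +35). Side lips (78 mm over all) pass above the rails. Starts before the lane's open end, up to 30 mm to one side, within 20 degrees of the lane's direction.
- dock: fixed dock. Origin on the trolley top, on the lane's centre line at the stop's face; x axis along the lane from the open end towards the stop, y to the lane's left. Stop: dark steel upright with dark rubber face, 114 mm wide, 45 mm high. Lane: bare trolley top, 90 mm wide between the rails, open end at x = -140 mm (towards the robot's left). When home, the tin's centre is at x = -57 mm.
- rail_left: wet yellow guide rail on the dock's +y side, 140 mm long, 12 mm wide, 14 mm high, small screw tabs outside. Origin on the trolley top at its stop end, on its centre line, 51 mm left of the lane's centre line; it runs from there along the dock's -x.
- rail_right: the same wet yellow guide rail on the dock's -y side, 51 mm to the right of the lane's centre line.
- tape_roll: bystander: roll of beige masking tape lying flat, 104 mm across, 24 mm high, origin under its centre; on the robot side of the dock
- tin_yellow: bystander: small yellow and black paint tin, 64 mm across, 75 mm high, origin under its centre; behind the stop
- black_cap: bystander: black aerosol cap, 58 mm across, 38 mm high, origin under its centre; on the far side of the dock
Not all that is in view belongs to the job. Several things look just like the blade_tin: the one meant starts farthest from the robot's base. Leave any turquoise look-alike of the dock alone.

How it is judged:
By the outcome, as a careful person would: the job done as asked, in the order asked, and still so for the second after the job is handed in, with the robot touching nothing.
It also fails if it takes over 69 s, if anything falls off the work surface, if the arm or the gripper's body presses on something with over 40 N, if the wrist force passes 120 N, or if a joint passes its speed limit or range.

### The arm

A 6-joint arm with a two-finger parallel gripper is mounted at the origin on a cart in front of the work surface, level with it; the furniture and walls round the work are solid. World frame = base frame: x ahead of the robot, y to its left, z up, the work surface at z = 0. Lengths are in m, angles in rad, forces in N, time in s.
With the tool pointing down it reaches from about 0.425 to 0.95 m from the base axis. Payload 14.7 kg.
Tool frame: the origin (TCP) lies at the centre of the arm's flange, where the gripper is bolted on; the fingertips stand 173 mm ahead of it and the grasp point (between the pads) lies 155 mm ahead of it; z points along the fingers, y is the line along which they close (so a half turn about z gives the same grasp; the last joint's range is limited). The gripper opens to 85 mm and grips with 20 to 120 N. Pads are 22 mm wide; open, the fingers measure 114 mm over their backs; the gripper's body (76 mm by 85 mm) begins 54 mm behind the grasp point. The pads swing forward as they close: fully open they stand 13 mm farther back than shut.
Start: joints at [1.207, 0.48, 1.596, -0, 1.065, -0.047], TCP at [0.202, 0.618, 0.405] pointing down, gripper open.
Joint ranges: [-2.75, 2.75], [-0.82, 2.05], [0.23, 2.67], [-1.56, 4.7], [0.09, 2.69], [-2.92, 2.92]. Speed limits (rad/s): [1.89, 1.89, 2.39, 3.01, 3.01, 3.01].

### API

Orientations are given as a unit quaternion [x, y, z, w].
In Python, from station import manip gives the robot as it stands.
- The arm moves only by the tool arm_command, never from a script. Its argument "targets" is a list of rows, each a list of 2 entries, a list of its own where there are three numbers: the shift along the tool's x, y, z in m, then the turn, a rotation vector about the tool's x, y, z in degrees. In form: [[[dx, dy, dz], [wx, wy, wz]], ...]. A call has exactly 5 rows; each row is the pose to reach, as a shift and turn from the pose commanded when the call began, along the tool's axes at that moment; what a row does not reach only later rows make up. A row lasts 1/8 s, in which the tool goes at most 62.5 mm and 10.7 degrees, less where a joint would pass 70% of its speed; a pose out of reach is approached as far as the arm can. A call with a gripper value outside its range is refused whole. "fingers" is the opening in per cent of the stroke, from 0 (shut) to 100 (fully open), set as the call begins (left out, the last holds). The fingers move at their own pace and stop on an object; "force" is the grip in N (left out, the last holds). Time passes only in rows, so rows that repeat a pose let the fingers close, or fill a call up. It gives the time, the measured TCP pose, the force, the opening and the grip force at its end, in the units of the state.
- manip.state(): the state, without advancing time (a new reading comes with each control period).
- manip.grab_frame(name): name is "side" or "top" or "wrist"; returns the picture (420x560x3 uint8, blue, green, red); there is no depth.
- manip.calibration(name): a dict with "K" (3x3 intrinsics, pixels), "k1" (the pictures are not rectified: a ray, as slopes to the right and down, at radius r is drawn at 1 + k1 r^2 times it, then the intrinsics apply), "extrinsics" (4x4, takes a point from world to camera coordinates). Camera axes: x right, y down, z forward; pixel columns grow to the right and rows downward; lengths in m; the calibration is good to about 2 mm. A picture is of the moment at which its call begins: read the wrist's pose just before it. calibration takes no time and is no camera call; for the wrist camera it gives the pose at the moment of the call.
- manip.hand_in(): hands the job in; it is judged then, once.
The state is a dict: "t": time; "qpos": joint angles; "joint_vel": joint speeds; "joint_efforts": joint torques, N m; "tcp_pos": TCP position; "orientation": TCP orientation; "force": force on the tool from outside, world axes, zero at the start; "wrist_torque": the same for the moment, N m; "finger_gap": finger opening in m; "gripper_force": force on a finger pad.
Only numpy, scipy, OpenCV 4.12 (cv2) and the standard library are available. Lean on these libraries where they do the work, as an engineer would, in place of code of your own. Each camera call takes 0.05 s, during which the arm holds its last target. There are 200 camera calls.

## Working session

There is one attempt and no reset: what is moved stays moved. The work goes in short steps, Python scripts to look and compute and a tool call to move; the robot and the scene stay as the last step left them, time stands still between calls to the robot, and variables do not carry over. Pictures are saved under pics/ and viewed, at most 10 in all, crops included, and the job is handed in when it is done.

Besides the shell and the picture viewer there is one more tool, called after ">>>" as name(argument=value, ...) on one line, values as JSON. arm_command: Moves the arm, as the interface text tells. Its arguments: {"type":"object","properties":{"targets":{"type":"array","items":{"type":"array"}},"fingers":{"type":"number"},"force":{"type":"number"}},"required":["targets"]}

```bash
mkdir -p pics
cat > h.py <<'E'
import numpy as np, cv2
from station import manip
from scipy.spatial.transform import Rotation as R
def ray(cal,uv):
    K=np.array(cal["K"]);d=[(uv[0]-K[0,2])/K[0,0],(uv[1]-K[1,2])/K[1,1]]
    d=np.array(d);r=np.linalg.norm(d);s=r
    for _ in range(20): s=r/(1+cal["k1"]*s*s)
    if r>0:d=d*s/r
    E=np.array(cal["extrinsics"]);o=-E[:3,:3].T@E[:3,3]
    return o,E[:3,:3].T@np.array([d[0],d[1],1])
def onz(cal,uv,z):
    o,d=ray(cal,uv);return o+d*(z-o[2])/d[2]
def proj(cal,p):
    E=np.array(cal["extrinsics"]);c=E[:3,:3]@p+E[:3,3];d=c[:2]/c[2];d=d*(1+cal["k1"]*d@d)
    K=np.array(cal["K"]);return np.array([K[0,0]*d[0]+K[0,2],K[1,1]*d[1]+K[1,2]])
E
python3 - <<'E'
from h import *
a=[]
s=manip.state();print(s)
for n in("top","side","wrist"):
    f=manip.grab_frame(n);cv2.imwrite(f"pics/{n}0.png",f)
    c=manip.calibration(n);E=np.array(c["extrinsics"]);print(n,c["K"],c["k1"],-E[:3,:3].T@E[:3,3],E[2,:3])
E
```

```text
{'t': 0.0, 'qpos': array([ 1.20741780e+00,  4.80843007e-01,  1.59690045e+00, -9.22053649e-06,
        1.06508281e+00, -4.66174816e-02]), 'joint_vel': array([-0.00088319,  0.00012869,  0.00265583,  0.00017334,  0.00060466,
       -0.00116741]), 'joint_efforts': array([ 2.20100919e-04, -9.50653911e+01, -4.30170572e+01, -1.02875433e-04,
        1.22188931e-02, -1.52472317e-04]), 'tcp_pos': array([0.20238597, 0.61746689, 0.4040551 ]), 'orientation': array([ 1.57716969e-01,  9.87484166e-01, -6.04711121e-04, -1.21612727e-04]), 'force': array([ 0.11618482, -0.84179422,  0.15408204]), 'wrist_torque': array([-0.01496428, -0.0177591 ,  0.02869192]), 'gripper_force': 0.0, 'finger_gap': 0.08539103893558105}
top [[426.20523023   0.         281.50730791]
 [  0.         426.20523023 210.70895533]
 [  0.           0.           1.        ]] -0.10504190103880078 [ 0.38894045 -0.00222819  0.86957223] [ 2.05919252e-01 -3.13000150e-04 -9.78568937e-01]
side [[460.90261419   0.         274.71838055]
 [  0.         460.90261419 202.4552906 ]
 [  0.           0.           1.        ]] -0.00916305657245196 [ 0.15864174 -0.54926376  0.6228053 ] [ 0.44662746  0.60409768 -0.65999235]
wrist [[353.79778027   0.         273.61695498]
 [  0.         353.79778027 213.19709641]
 [  0.           0.           1.        ]] -0.0882070202499357 [0.12835643 0.64268645 0.37326643] [ 0.29495986 -0.09692577 -0.95058092]
```

View pics/top0.png

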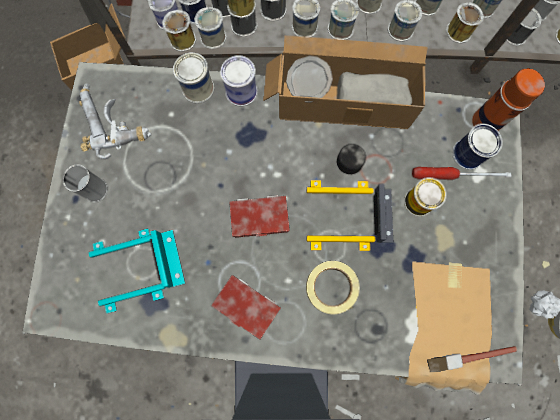

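View pics/side0.png

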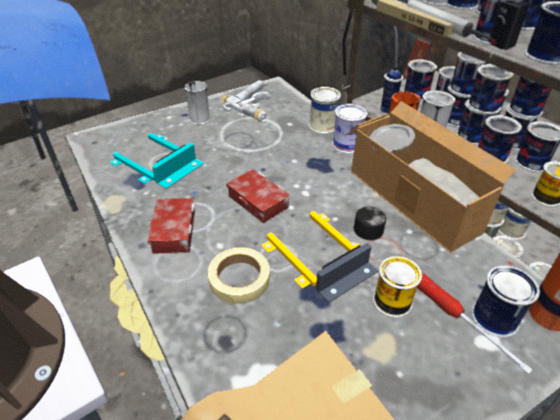

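Top view: two red tins, at (260,216) far from the base and at (247,306) near it. I choose (260,216), which lies before the yellow-railed dock at (345,215). The turquoise dock at (140,270) is the decoy. The side view agrees, with the tin at (258,195) and the dock at (320,250). Next I measure, with a close crop to check.

```bash
cat >> h.py <<'E'
def blobs(f,lo,hi,amin=60):
    hsv=cv2.cvtColor(f,cv2.COLOR_BGR2HSV);m=cv2.inRange(hsv,np.array(lo),np.array(hi))
    if lo[0]==0 and hi[0]<12: m|=cv2.inRange(hsv,np.array((170,lo[1],lo[2])),np.array((180,255,255)))
    m=cv2.morphologyEx(m,cv2.MORPH_CLOSE,np.ones((5,5)))
    cs,_=cv2.findContours(m,cv2.RETR_EXTERNAL,cv2.CHAIN_APPROX_NONE)
    return [c for c in cs if cv2.contourArea(c)>amin]
def rect(cal,c,z):
    P=np.array([onz(cal,p,z)[:2] for p in c[:,0,:].astype(float)])
    (x,y),(w,h),a=cv2.minAreaRect((P*1000).astype(np.float32))
    if w<h: w,h,a=h,w,a+90
    return x,y,w,h,(a+90)%180-90
E
python3 - <<'E'
from h import *
for n in("top","side"):
    f=cv2.imread(f"pics/{n}0.png");c=manip.calibration(n)
    for name,lo,hi,z in(("red",(0,120,60),(8,255,255),.036),("yel",(20,200,120),(30,255,255),.014)):
        for b in blobs(f,lo,hi):
            print(n,name,cv2.boundingRect(b),np.round(rect(c,b,z),1))
f=cv2.imread("pics/top0.png")[165:265,215:405];cv2.imwrite("pics/crop0.png",cv2.resize(f,None,fx=4,fy=4,interpolation=cv2.INTER_CUBIC))
E
```

```text
top red (462, 347, 54, 16) [ 280.  -403.9  111.2   12.2  -81.4]
top red (212, 276, 68, 63) [375.6  68.2 112.8  73.1  56.4]
top red (230, 196, 59, 41) [552.1  42.6 113.   74.7 -83.8]
top red (412, 167, 48, 13) [ 643.  -321.9  100.4   26.   -89.7]
top red (518, 79, 26, 17) [ 851.1 -568.1   64.8   27.4  -65.5]
top yel (307, 236, 68, 15) [ 501.8 -122.2  136.7   28.6   89.7]
top yel (307, 181, 66, 13) [ 619.  -123.4  135.8   25.9   89.9]
side red (530, 301, 30, 30) [ 727.5 -464.9   49.3   36.6  -88.6]
side red (418, 273, 46, 45) [ 631.1 -342.    86.9   31.5   89.8]
side red (542, 254, 18, 51) [ 811.6 -426.8  114.5   25.1   28.6]
side red (149, 198, 45, 55) [368.4  54.1 140.3  75.3  56.4]
side red (227, 170, 62, 52) [544.1  29.2 136.1  88.8 -84.6]
side red (390, 91, 31, 20) [1058.9  105.8  113.6   69.7   33.7]
side red (409, 39, 21, 21) [1346.4  297.7  165.1   46.2   30.9]
side yel (379, 284, 36, 24) [ 592.7 -295.6   56.7   44.   -47.1]
side yel (263, 233, 54, 55) [ 497.  -126.1  140.6   31.3   89.1]
side yel (310, 212, 49, 39) [ 612.  -116.4  118.7   23.8   88.7]
side yel (539, 167, 21, 30) [1085.3 -279.6  111.8   38.1   28.5]
```

View pics/crop0.png

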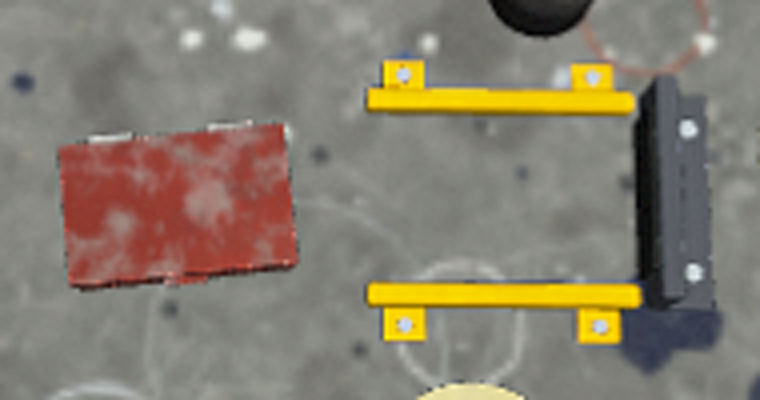

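The crop shows the closed red tin, with corners at about (60,147), (283,125), (297,262) and (70,285) in crop pixels. It points right at the yellow lane mouth (crop x≈368), and the stop is at crop x≈640. Next I refine the lane line from the rail edges.

Run:
```python
from h import *
c=manip.calibration("top");q=lambda u,v:((u+.5)/4+215-.5,(v+.5)/4+165-.5)
f=cv2.imread("pics/top0.png");hsv=cv2.cvtColor(f,cv2.COLOR_BGR2HSV)
# subpixel yellow edges by column
g=cv2.resize(f[165:265,215:405],None,fx=4,fy=4,interpolation=cv2.INTER_CUBIC)
y=(g[:,:,2].astype(float)-g[:,:,0])>70
up=[];lo=[]
for u in list(range(440,560,8)):
    r=np.where(y[60:130,u])[0]+60; up.append(onz(c,q(u,r[0]-.5),.014)[:2])
    r=np.where(y[260:350,u])[0]+260; lo.append(onz(c,q(u,r[0]-.5),.014)[:2])
for P,n in((up,'upper outer'),(lo,'lower inner')):
    P=np.array(P)*1000;k=np.polyfit(P[:,1],P[:,0],1);print(n,k,np.degrees(np.arctan(k[0])),'x at y=-50',np.polyval(k,-50),np.polyval(k,-190))
for n,r in(("upper rail",97),("lower rail",293)):
    s=np.where(y[r])[0];print(n,[onz(c,q(s[i]-.5+i*-1,r),.014)[:2]*1000 for i in(0,-1)])
for n,p,z in(("stopface top",(652,95),.045),("stop bl",(640,280),.01),("tin",(60,147),.036),("tin",(283,125),.036),("tin",(297,262),.036),("tin",(70,283),.036)):
    print(n,np.round(onz(c,q(*p),z)*1000,1))
```

```text
upper outer [1.74233973e-02 6.21810725e+02] 0.9981861281036253 x at y=-50 620.9395552882004 618.5002796713304
lower inner [1.44665521e-02 5.19113570e+02] 0.8288145616412776 x at y=-50 518.3902420262021 516.3649247385691
upper rail [array([615.10062359, -53.99675535]), array([ 614.83660321, -193.8939516 ])]
lower rail [array([512.57059203, -52.43721408]), array([ 511.83491947, -192.07464044])]
stopface top [ 607.7 -195.9   45. ]
stop bl [ 519.1 -193.    10. ]
tin [583.9 101.8  36. ]
tin [594.8 -10.4  36. ]
tin [525. -17.  36.]
tin [514.8  95.4  36. ]
```

>>> arm_command(targets=[[[-0.04, -0.04, 0], [0, 0, -3.4]], [[-0.08, -0.08, 0], [0, 0, -6.8]], [[-0.12, -0.12, 0], [0, 0, -10.2]], [[-0.16, -0.16, 0], [0, 0, -13.6]], [[-0.2, -0.2, 0], [0, 0, -17.2]]], fingers=70)

```text
t: 0.78
tcp_pos: [0.3307, 0.3636, 0.4047]
orientation: [0.007, 1.0, 0.0, 0.0]
force: [1.2, 0.6, -0.3]
finger_gap: 0.0601
gripper_force: 0.0
```

>>> arm_command(targets=[[[-0.026, -0.052, 0], [0, 0, 0]], [[-0.052, -0.104, 0], [0, 0, 0]], [[-0.078, -0.156, 0], [0, 0, 0]], [[-0.104, -0.208, 0], [0, 0, 0]], [[-0.13, -0.26, 0], [0, 0, 0]]])

```text
t: 1.4
tcp_pos: [0.4564, 0.1013, 0.4048]
orientation: [0.008, 1.0, 0.0, 0.0]
force: [1.1, 1.2, -0.3]
finger_gap: 0.0596
gripper_force: 0.0
```

```bash
cat >> h.py <<'E'
def go(x,y,z,yawx):
    "shift and turn in tool axes to TCP at x,y,z pointing down with tool x heading yawx deg"
    s=manip.state();r=R.from_quat(s["orientation"]);a=np.radians(yawx)
    X=np.array([np.cos(a),np.sin(a),0]);Z=np.array([0,0,-1.]);T=R.from_matrix(np.c_[X,np.cross(Z,X),Z])
    print("t",round(s["t"],2),"pos",np.round(s["tcp_pos"],4),"yaw",np.round(np.degrees(np.arctan2(*r.as_matrix()[1::-1,0])),2),"gap",round(s["finger_gap"],4),"F",np.round(s["force"],1),"q",np.round(s["qpos"],2))
    print("shift",np.round(r.inv().apply(np.array([x,y,z])-s["tcp_pos"]),4),"turn",np.round((r.inv()*T).as_rotvec(degrees=True),2))
E
python3 -c "
from h import *
go(.482,.042,.25,179.1)"
```

```text
t 1.4 pos [0.4564 0.1013 0.4048] yaw 179.05 gap 0.0596 F [ 1.1  1.2 -0.3] q [ 0.15  0.22  2.    0.    0.92 -1.4 ]
shift [-0.0266 -0.0589  0.1548] turn [ 0.01  0.02 -0.05]
```

>>> arm_command(targets=[[[-0.006, -0.012, 0.031], [0, 0, 0]], [[-0.012, -0.024, 0.062], [0, 0, 0]], [[-0.018, -0.036, 0.093], [0, 0, 0]], [[-0.024, -0.05, 0.124], [0, 0, 0]], [[-0.027, -0.059, 0.155], [0, 0, 0]]])

```text
t: 2.02
tcp_pos: [0.4821, 0.0431, 0.2487]
orientation: [0.009, 1.0, -0.0, 0.0]
force: [-0.5, 0.5, 0.1]
finger_gap: 0.0597
gripper_force: 0.0
```

```bash
python3 -c "
from h import *
go(.482,.042,.188,179.1)
a=[manip.grab_frame(n) for n in('wrist','side')]
cv2.imwrite('pics/w1.png',cv2.resize(np.hstack(a),(800,300),interpolation=cv2.INTER_AREA))"
```

```text
t 2.02 pos [0.4821 0.0431 0.2487] yaw 179.03 gap 0.0597 F [-0.5  0.5  0.1] q [ 0.03  0.49  2.11 -0.    0.54 -1.53]
shift [ 0.0001 -0.0011  0.0607] turn [-0.    0.01 -0.07]
```

View pics/w1.png

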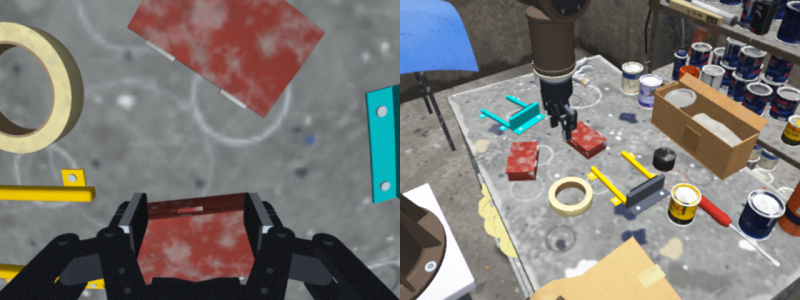

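Left (wrist): the target tin is at (195,240), beyond the open fingers, with its latch side at row ~205. The other tin is at (225,50) and the tape roll at (35,90). Right (side): the gripper hovers on the robot side of the target tin, clear of everything. I go down and push towards +x.

>>> arm_command(targets=[[[0, 0, 0.015], [0, 0, 0]], [[0, 0, 0.03], [0, 0, 0]], [[0, 0, 0.045], [0, 0, 0]], [[0, 0, 0.06], [0, 0, 0]], [[0, 0, 0.06], [0, 0, 0]]])

```text
t: 2.75
tcp_pos: [0.4815, 0.0438, 0.1885]
orientation: [0.008, 1.0, -0.0, -0.001]
force: [-0.2, -1.0, -0.1]
finger_gap: 0.0597
gripper_force: 0.0
```

```bash
python3 -c "
from h import *
go(.512,.042,.188,179.1)
c=manip.calibration('top');f=manip.grab_frame('top')
for n in (0,1):
  pass
for b in blobs(f,(0,120,60),(8,255,255)): 
  if cv2.boundingRect(b)[0]<300: print(cv2.boundingRect(b),np.round(rect(c,b,.036),1))
a=[f[150:270,200:360],manip.grab_frame('side')[130:250,200:360]]
cv2.imwrite('pics/w2.png',cv2.resize(np.hstack(a),(800,300),interpolation=cv2.INTER_CUBIC))"
```

```text
t 2.75 pos [0.4815 0.0438 0.1885] yaw 179.06 gap 0.0597 F [-0.2 -1.  -0.1] q [ 0.03  0.6   2.14 -0.    0.4  -1.53]
shift [-0.0306 -0.0013  0.0005] turn [-0.01 -0.12 -0.04]
```

View pics/w2.png

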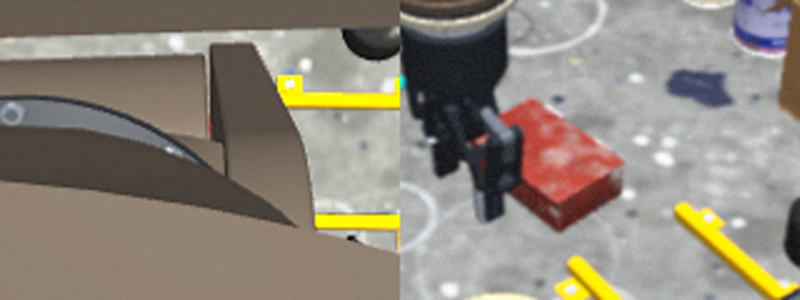

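Left: the arm hides the tin in the top view. Right (side view): the fingers stand low beside the tin's robot-side face at about (495,160), with the tin at (560,160). I push +x slowly, a bit short of the computed end.

>>> arm_command(targets=[[[-0.006, 0.001, 0], [0, 0, 0]], [[-0.012, 0.001, 0], [0, 0, 0]], [[-0.017, 0.001, 0], [0, 0, 0]], [[-0.021, 0.001, 0], [0, 0, 0]], [[-0.025, 0.001, 0], [0, 0, 0]]])

```text
t: 3.48
tcp_pos: [0.5067, 0.0443, 0.1896]
orientation: [0.008, 1.0, -0.0, -0.001]
force: [-3.5, 1.9, 1.3]
finger_gap: 0.0597
gripper_force: 1.6
```

>>> arm_command(targets=[[[-0.003, 0, 0], [0, 0, 0]], [[-0.006, 0, 0], [0, 0, 0]], [[-0.009, 0, 0], [0, 0, 0]], [[-0.011, 0, 0], [0, 0, 0]], [[-0.011, 0, 0], [0, 0, 0]]])

```text
t: 4.1
tcp_pos: [0.5181, 0.0441, 0.1897]
orientation: [0.008, 1.0, -0.0, 0.0]
force: [-1.4, 0.5, -0.7]
finger_gap: 0.0598
gripper_force: 0.7
```

>>> arm_command(targets=[[[0.006, 0, 0], [0, 0, 0]], [[0.014, 0, 0], [0, 0, 0]], [[0.025, 0, -0.02], [0, 0, 0]], [[0.03, 0, -0.05], [0, 0, 0]], [[0.03, 0, -0.08], [0, 0, 0]]])

```text
t: 4.72
tcp_pos: [0.4869, 0.0447, 0.2704]
orientation: [0.008, 1.0, -0.0, -0.0]
force: [0.5, -0.0, -0.6]
finger_gap: 0.0595
gripper_force: 0.0
```

>>> arm_command(targets=[[[-0.01, 0.036, -0.01], [0, 0, 10]], [[-0.026, 0.071, -0.01], [0, 0, 20]], [[-0.043, 0.106, -0.01], [0, 0, 30]], [[-0.06, 0.141, -0.01], [0, 0, 40]], [[-0.077, 0.176, -0.01], [0, 0, 50]]], fingers=47)

```text
t: 5.35
tcp_pos: [0.5678, 0.2204, 0.2797]
orientation: [0.433, 0.902, -0.0, 0.0]
force: [0.1, 0.0, -0.7]
finger_gap: 0.0401
gripper_force: 0.0
```

>>> arm_command(targets=[[[0, 0, 0], [0, 0, 10]], [[0, 0, 0], [0, 0, 20]], [[0, 0, 0], [0, 0, 30]], [[0, 0, 0], [0, 0, 40]], [[0, 0, 0], [0, 0, 40]]])

```text
t: 5.98
tcp_pos: [0.5674, 0.2192, 0.2796]
orientation: [0.713, 0.702, -0.0, -0.0]
force: [-0.0, -0.4, -0.0]
finger_gap: 0.0402
gripper_force: 0.0
```

```bash
python3 -c "
from h import *
go(.567,.145,.192,89.1)
for n in ('top','side'):
  c=manip.calibration(n);f=manip.grab_frame(n)
  for b in blobs(f,(0,120,60),(8,255,255)): 
    if cv2.boundingRect(b)[0]<300: print(n,cv2.boundingRect(b),np.round(rect(c,b,.036),1))
  cv2.imwrite('pics/c_%s.png'%n,f)
f=cv2.imread('pics/c_top.png');g=cv2.resize(f[165:265,205:405],None,fx=4,fy=4,interpolation=cv2.INTER_CUBIC);cv2.imwrite('pics/w3.png',g)"
```

```text
t 5.97 pos [0.5674 0.2192 0.2796] yaw 89.1 gap 0.0402 F [-0.  -0.4 -0. ] q [ 0.32  0.57  1.8  -0.    0.77  0.33]
shift [-0.0742  0.0008  0.0876] turn [-0.01  0.   -0.  ]
top (212, 276, 68, 63) [375.6  68.2 112.8  73.1  56.3]
top (233, 193, 57, 37) [564.2  38.7 112.5  73.6  89.8]
side (149, 198, 45, 55) [368.4  54.1 140.4  75.3  56.4]
side (235, 169, 59, 52) [556.3  24.3 138.9  85.3  88.6]
```

View pics/w3.png

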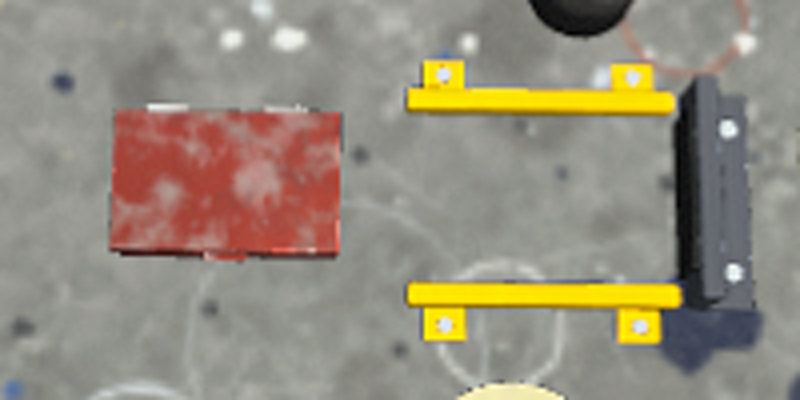

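The tin is now centred and parallel to the lane: crop corners (113,110), (340,110), (340,255) and (110,250), against a lane centre at crop row ~195. I lower behind its far-left end and push along the lane.

>>> arm_command(targets=[[[-0.02, 0.001, 0.02], [0, 0, 0]], [[-0.04, 0.001, 0.04], [0, 0, 0]], [[-0.058, 0.001, 0.06], [0, 0, 0]], [[-0.07, 0.001, 0.08], [0, 0, 0]], [[-0.074, 0.001, 0.088], [0, 0, 0]]])

```text
t: 6.7
tcp_pos: [0.5672, 0.1447, 0.1907]
orientation: [0.712, 0.702, -0.001, -0.0]
force: [-0.8, -0.9, 0.9]
finger_gap: 0.0404
gripper_force: 0.0
```

>>> arm_command(targets=[[[-0.01, 0, 0], [0, 0, 0]], [[-0.02, 0, 0], [0, 0, 0]], [[-0.03, 0, 0], [0, 0, 0]], [[-0.036, 0, 0], [0, 0, 0]], [[-0.042, 0, 0], [0, 0, 0]]])

```text
t: 7.32
tcp_pos: [0.567, 0.103, 0.192]
orientation: [0.713, 0.701, 0.0, 0.0]
force: [0.1, 3.1, 2.5]
finger_gap: 0.0397
gripper_force: 2.0
```

>>> arm_command(targets=[[[-0.006, 0, 0], [0, 0, 0]], [[-0.012, 0, 0], [0, 0, 0]], [[-0.018, 0, 0], [0, 0, 0]], [[-0.024, 0, 0], [0, 0, 0]], [[-0.03, 0, 0], [0, 0, 0]]])

```text
t: 7.95
tcp_pos: [0.5665, 0.0732, 0.1919]
orientation: [0.713, 0.701, 0.0, 0.0]
force: [0.6, 5.2, 4.0]
finger_gap: 0.0399
gripper_force: 2.7
```

>>> arm_command(targets=[[[-0.006, 0, 0], [0, 0, 0]], [[-0.012, 0, 0], [0, 0, 0]], [[-0.018, 0, 0], [0, 0, 0]], [[-0.022, 0, 0], [0, 0, 0]], [[-0.022, 0, 0], [0, 0, 0]]])

```text
t: 8.57
tcp_pos: [0.566, 0.051, 0.1917]
orientation: [0.713, 0.701, -0.0, 0.0]
force: [0.4, 0.8, -0.0]
finger_gap: 0.0401
gripper_force: 0.0
```

```bash
python3 -c "
from h import *
go(.564,-.068,.192,89.1)
for n in ('top','side'):
  c=manip.calibration(n);f=manip.grab_frame(n)
  for b in blobs(f,(0,120,60),(8,255,255)): 
    if cv2.boundingRect(b)[0]<340: print(n,cv2.boundingRect(b),np.round(rect(c,b,.036),1))
  cv2.imwrite('pics/d_%s.png'%n,f)
a=[cv2.imread('pics/d_top.png')[150:270,220:420],cv2.imread('pics/d_side.png')[170:290,220:420]]
cv2.imwrite('pics/w4.png',cv2.resize(np.hstack(a),(800,240),interpolation=cv2.INTER_CUBIC))"
```

```text
t 8.57 pos [0.566  0.051  0.1917] yaw 89.04 gap 0.0401 F [ 0.4  0.8 -0. ] q [ 0.04  0.66  1.94 -0.    0.54  0.05]
shift [-0.119  -0.     -0.0003] turn [-0.    0.01 -0.06]
side (149, 198, 45, 55) [368.4  54.  140.3  75.4  56.6]
side (249, 181, 62, 57) [555.2 -26.7 140.1  85.7  88.6]
```

View pics/w4.png

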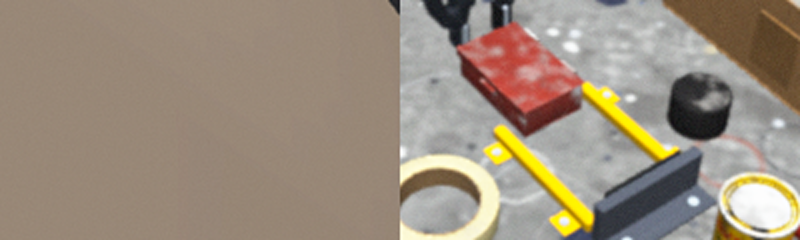

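Left: the top view is hidden by the arm. Right: the tin at (520,75) sits at the lane mouth, centred between the rail ends at (500,130) and (590,88), and square to the lane. It moved 51 mm along and stayed on line, so I go on.

>>> arm_command(targets=[[[-0.006, 0, 0], [0, 0, 0]], [[-0.012, 0, 0], [0, 0, 0]], [[-0.018, 0, 0], [0, 0, 0]], [[-0.024, 0, 0], [0, 0, 0]], [[-0.03, 0, 0], [0, 0, 0]]])

```text
t: 9.3
tcp_pos: [0.5655, 0.0209, 0.1916]
orientation: [0.713, 0.701, -0.0, -0.0]
force: [0.5, 1.9, -1.6]
finger_gap: 0.04
gripper_force: 1.0
```

>>> arm_command(targets=[[[-0.006, 0, 0], [0, 0, 0]], [[-0.012, 0, 0], [0, 0, 0]], [[-0.018, 0, 0], [0, 0, 0]], [[-0.023, 0, 0], [0, 0, 0]], [[-0.026, 0, 0], [0, 0, 0]]])

```text
t: 9.93
tcp_pos: [0.5651, -0.005, 0.1917]
orientation: [0.713, 0.701, 0.0, 0.0]
force: [0.1, 2.3, -1.5]
finger_gap: 0.0404
gripper_force: 1.2
```

```bash
python3 -c "
from h import *
go(.564,-.068,.192,89.1)
for n in ('side',):
  c=manip.calibration(n);f=manip.grab_frame(n)
  for b in blobs(f,(0,120,60),(8,255,255)): 
    if cv2.boundingRect(b)[0]<340: print(n,cv2.boundingRect(b),np.round(rect(c,b,.036),1))
cv2.imwrite('pics/w5.png',cv2.resize(f[170:290,220:380],None,fx=4,fy=4,interpolation=cv2.INTER_CUBIC))"
```

```text
t 9.93 pos [ 0.5651 -0.005   0.1917] yaw 89.04 gap 0.0404 F [ 0.1  2.3 -1.5] q [-0.06  0.66  1.95  0.    0.53 -0.05]
shift [-0.063  -0.0001 -0.0003] turn [ 0.   -0.   -0.06]
side (149, 198, 45, 55) [368.4  54.  140.2  75.3  56.5]
side (265, 196, 65, 59) [553.7 -81.  136.3  85.2  88.9]
```

View pics/w5.png

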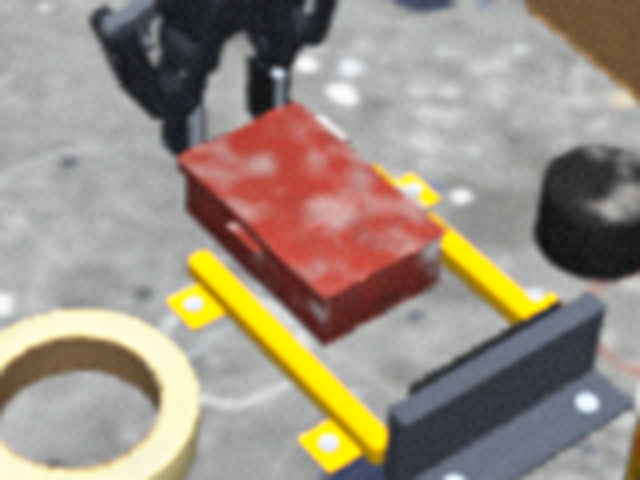

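The tin is inside the lane: the front lid edge runs (320,300)–(440,230), a gap to both rails is visible, and it is square to the lane. I continue to the stop, slowing near it.

>>> arm_command(targets=[[[-0.006, 0, 0], [0, 0, 0]], [[-0.012, 0, 0], [0, 0, 0]], [[-0.018, 0, 0], [0, 0, 0]], [[-0.024, 0, 0], [0, 0, 0]], [[-0.03, 0, 0], [0, 0, 0]]])

```text
t: 10.6
tcp_pos: [0.5646, -0.0351, 0.1917]
orientation: [0.713, 0.701, 0.0, -0.0]
force: [-0.1, 3.2, 1.0]
finger_gap: 0.0404
gripper_force: 1.7
```

>>> arm_command(targets=[[[-0.006, 0, 0], [0, 0, 0]], [[-0.012, 0, 0], [0, 0, 0]], [[-0.018, 0, 0], [0, 0, 0]], [[-0.022, 0, 0], [0, 0, 0]], [[-0.025, 0, 0], [0, 0, 0]]])

```text
t: 11.22
tcp_pos: [0.5642, -0.0599, 0.1917]
orientation: [0.713, 0.701, -0.0, -0.0]
force: [-0.1, 3.7, 0.6]
finger_gap: 0.0404
gripper_force: 1.8
```

>>> arm_command(targets=[[[-0.0015, 0, 0], [0, 0, 0]], [[-0.003, 0, 0], [0, 0, 0]], [[-0.0045, 0, 0], [0, 0, 0]], [[-0.006, 0, 0], [0, 0, 0]], [[-0.006, 0, 0], [0, 0, 0]]])

```text
t: 11.85
tcp_pos: [0.5641, -0.0658, 0.1917]
orientation: [0.713, 0.701, -0.0, 0.0]
force: [0.0, 1.7, 1.1]
finger_gap: 0.0407
gripper_force: 0.7
```

```bash
python3 -c "
from h import *
go(.564,-.073,.192,89.1)
c=manip.calibration('side');f=manip.grab_frame('side')
for b in blobs(f,(0,120,60),(8,255,255)): 
    if cv2.boundingRect(b)[0]<340: print(cv2.boundingRect(b),np.round(rect(c,b,.036),1))
cv2.imwrite('pics/w6.png',cv2.resize(f[170:310,240:400],None,fx=4,fy=4,interpolation=cv2.INTER_CUBIC))"
```

```text
t 11.85 pos [ 0.5641 -0.0658  0.1917] yaw 89.05 gap 0.0407 F [0.  1.7 1.1] q [-0.17  0.66  1.94 -0.    0.54 -0.15]
shift [-0.0072  0.     -0.0003] turn [ 0.    0.01 -0.05]
(284, 213, 70, 58) [ 552.8 -131.6  116.6   85.6   89.9]
(149, 198, 45, 55) [368.3  54.  140.6  75.3  56.3]
```

View pics/w6.png

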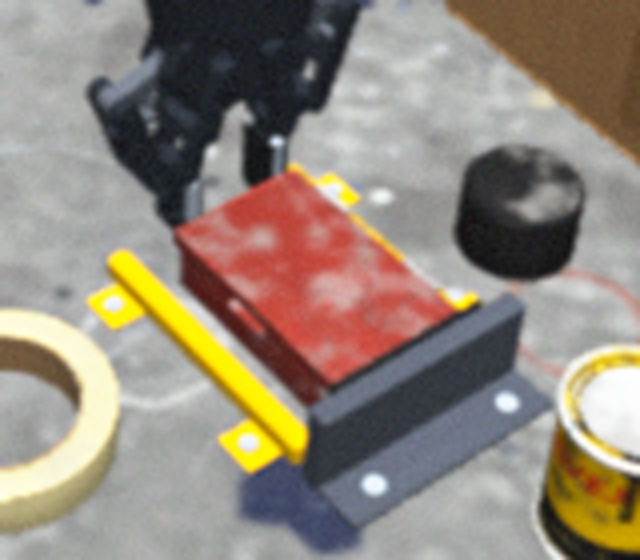

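The tin is close to the stop: its front edge at (330,385)–(455,310) is just short of the stop's top edge at (310,410)–(520,300), centred and with clear rail gaps. No contact force yet (1.7 N), so I creep on.

>>> arm_command(targets=[[[-0.001, 0, 0], [0, 0, 0]], [[-0.002, 0, 0], [0, 0, 0]], [[-0.003, 0, 0], [0, 0, 0]], [[-0.004, 0, 0], [0, 0, 0]], [[-0.004, 0, 0], [0, 0, 0]]])

```text
t: 12.52
tcp_pos: [0.564, -0.0696, 0.1917]
orientation: [0.713, 0.701, 0.0, -0.0]
force: [-0.4, 5.9, 0.6]
finger_gap: 0.0402
gripper_force: 2.8
```

>>> arm_command(targets=[[[-0.0005, 0, 0], [0, 0, 0]], [[-0.001, 0, 0], [0, 0, 0]], [[-0.0015, 0, 0], [0, 0, 0]], [[-0.002, 0, 0], [0, 0, 0]], [[-0.002, 0, 0], [0, 0, 0]]])

```text
t: 13.15
tcp_pos: [0.5639, -0.0704, 0.1917]
orientation: [0.713, 0.701, 0.0, -0.001]
force: [2.4, 23.4, 1.7]
finger_gap: 0.04
gripper_force: 11.8
```

Contact is firm at 23 N. I back away straight, then rise.

>>> arm_command(targets=[[[0.002, 0, 0], [0, 0, 0]], [[0.008, 0, 0], [0, 0, 0]], [[0.025, 0, 0], [0, 0, 0]], [[0.055, 0, 0], [0, 0, 0]], [[0.09, 0, -0.01], [0, 0, 0]]])

```text
t: 13.78
tcp_pos: [0.5651, 0.0197, 0.2013]
orientation: [0.713, 0.701, -0.0, -0.0]
force: [-0.2, 0.3, -0.2]
finger_gap: 0.0399
gripper_force: 0.0
```

>>> arm_command(targets=[[[0.05, 0, -0.03], [0, 0, 0]], [[0.1, 0, -0.06], [0, 0, 0]], [[0.15, 0, -0.09], [0, 0, 0]], [[0.2, 0, -0.11], [0, 0, 0]], [[0.2, 0, -0.11], [0, 0, 0]]])

```text
t: 14.4
tcp_pos: [0.5687, 0.2225, 0.3135]
orientation: [0.712, 0.703, 0.002, 0.001]
force: [-0.0, -0.6, -0.6]
finger_gap: 0.04
gripper_force: 0.0
```

```bash
python3 -c "
from h import *
go(.564,.2,.3,89.1)
c=manip.calibration('top');f=manip.grab_frame('top');s=manip.grab_frame('side')
for b in blobs(f,(0,120,60),(8,255,255)): 
    if cv2.boundingRect(b)[0]<340: print(cv2.boundingRect(b),np.round(rect(c,b,.036),1))
a=[cv2.resize(f[165:265,290:420],(520,400),interpolation=cv2.INTER_CUBIC)[:,:400],cv2.resize(s[190:290,270:370],(400,400),interpolation=cv2.INTER_CUBIC)]
cv2.imwrite('pics/w7.png',np.hstack(a))"
```

```text
t 14.4 pos [0.5687 0.2225 0.3135] yaw 89.27 gap 0.04 F [-0.  -0.6 -0.6] q [0.32 0.53 1.78 0.   0.83 0.34]
shift [-0.0225 -0.0044  0.0134] turn [ 0.2  -0.09  0.17]
(220, 276, 60, 63) [375.6  68.2 112.8  73.1  56.3]
(320, 194, 58, 37) [ 561.6 -136.4  115.2   73.7   89.9]
```

View pics/w7.png

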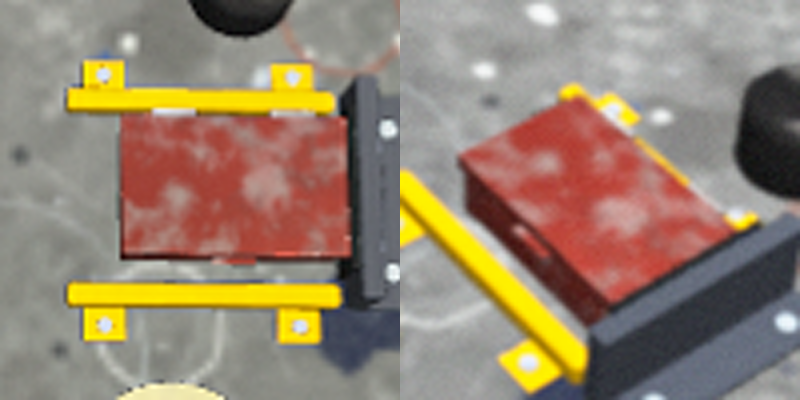

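The tin is home: its front edge (x≈348) is against the stop face, its centre at y=-136.4 mm matches the expected -136, and both rail gaps are clear. The arm is well away.

```bash
python3 -c "
from h import *
print(manip.hand_in())"
```

```text
the job is handed in; nothing more can be done
None
```

I pushed the red blade tin square against the dark stop, with clear gaps to both wet rails in the last pictures. The arm then backed away clear, and I handed the job in at about 14.5 s of the 69 s allowed; no verdict came back.

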